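# Unlatch the mould press and hold its arm up

### The arm

A 7-joint arm with a two-finger parallel gripper is mounted at the origin on the work surface. World frame = base frame: x ahead of the robot, y to its left, z up, the work surface at z = 0. Lengths are in m, angles in rad, forces in N, time in s.
With the tool pointing down it reaches from about 0.425 to 0.925 m from the base axis. Payload 6.8 kg.
Tool frame: the origin (TCP) lies at the very end of the fingers, on their centre line; the grasp point (between the pads) lies 19 mm behind it (bot.grasp_offset is the distance from the TCP to the grasp point, in m); z points along the fingers, y is the direction in which the jaws open and shut (so a half turn about z gives the same grasp; the last joint's range is limited). The gripper opens to 85 mm and grips with 20 to 120 N. Pads are 22 mm wide; open, the fingers measure 114 mm over their backs; the gripper's body (76 mm by 85 mm) begins 54 mm behind the grasp point. The pads swing forward as they close: fully open they stand 13 mm farther back than shut.
Start: joints at [1.235, 0.477, 0.022, 1.555, -0.011, 1.109, -0.083], TCP at [0.152, -0.658, 0.205] pointing down, gripper open.
Joint ranges: [-2.96, 2.96], [-0.34, 2.1], [-1.41, 1.46], [0.24, 2.44], [-1.37, 4.51], [0.17, 1.92], [-2.96, 2.96]. Speed limits (rad/s): [2.39, 2.39, 3.14, 3.14, 3.14, 3.14, 3.14].

### API

Orientations are given as a unit quaternion [w, x, y, z].
In Python, from station import monitor, cams, bot, finder gives the robot as it stands.
- The arm moves only by the tool jog_arm, never from a script. Its argument "plan" is a list of rows, each an object of numbers: "x", "y", "z": the shift along the tool's x, y, z as a fraction of full scale; "wx", "wy", "wz": the turn, a rotation vector about the tool's x, y, z as a fraction of full scale. A call has 1 to 12 rows; each row is the pose to reach, as a shift and turn from the pose measured when the call began, along the tool's axes at that moment, turning the shorter way round; what a row does not reach only later rows make up. Full scale, the value 1, is 20 cm for a shift and 180 degrees for a turn. A row lasts 1/12 s, in which the tool goes at most 41.7 mm and 7.16 degrees, less where a joint would pass 70% of its speed; a pose out of reach is approached as far as the arm can. A call with a number of a shift or a turn outside -1 to 1 is refused whole. A call with a gripper value outside its range is refused whole. "hand" is the opening, from -1 (shut) to 1 (fully open), set as the call begins (left out, the last holds). The fingers move at their own pace and stop on an object; "grip_force" is the grip in N (left out, the last holds). Time passes only in rows, so rows that repeat a pose let the fingers close. It gives the time, the measured TCP pose, the force and the opening at its end, in the units of the state.
- monitor.get_obs(): the state, without advancing time (a new reading comes with each control period).
- cams.read_camera(name): name is "scene" or "top" or "wrist"; returns the picture (420x560x3 uint8, red, green, blue); there is no depth.
- cams.get_calibration(name): a dict with "fx", "fy", "cx", "cy" (pixels), "extrinsics" (4x4, takes a point from world to camera coordinates). Camera axes: x right, y down, z forward; pixel columns grow to the right and rows downward; lengths in m; the calibration is good to about 2 mm. A picture is of the moment at which its call begins: read the wrist's pose just before it. get_calibration takes no time and is no camera call; for the wrist camera it gives the pose at the moment of the call.
- bot.hand_in(): hands the job in, once; it reports no verdict.
Trained networks look in the newest picture that a camera, given by its name, has taken for a name from the list of things; names that differ only in an ending like _2 or _b are one class to them, and where a whole thing is asked for, a point or a joint stands for the part that bears it (a point fixed in the world has none). Each returns a list of dicts, best first, with "confidence" (0 to 1); they miss things now and then, are a little off and sometimes report something else, mostly with a low value. They report only what shows in the picture. A call takes as long as a camera call.
- finder.find_in(camera, target): "bbox" ([left, top, width, height] in pixels, round what is visible of it).
- finder.place_of(camera, target): "location" ([column, row] in pixels: a listed point, or the origin of a listed thing).
The state is a dict: "t": time; "q": joint angles; "joint_vel": joint speeds; "joint_torque": joint torques, N m; "eef_pos": TCP position; "tool_rot": TCP orientation; "contact_force": force on the tool from outside, world axes, zero at the start; "torque": the same for the moment, N m; "gripper_width": opening from 0.0 (shut) to 1.0 (fully open).
Only numpy, scipy, OpenCV 4.12 (cv2) and the standard library are available. Lean on these libraries where they do the work, as an engineer would, in place of code of your own. Each camera call takes 0.05 s, during which the arm holds its last target. There are 200 camera calls.

### The job

Open the mould press on the sculptor's desk so that the plaster mould could be taken out: pull the black latch grip sideways, away from the arm's socket, as far as it goes against its spring, and then, still keeping hold, lift the arm off its ball until the socket end stands about a hand's breadth (100 mm) above where it was. Finish while holding the arm up there, still in the gripper; do not put it down or let go. Leave the mould, the jar, the brush cup and the rasp where they are.

Things in the scene. Friction and masses are not known exactly. Their poses are not given: they have to be found in the camera images.
- press: fixed base board of the mould press: plywood, 180 x 440 x 18 mm, flat on the table; origin at the centre of its underside. Its own +y points along the board to the hinge end (steel cheeks 110 mm high, axis 170 mm from the origin); its own +x is the direction in which the latch is pulled. Its yaw varies by up to 0.45 rad
- hinge_mid (a point): the middle of the arm's hinge axis, 92 mm above the table; the axis is level and runs along the press's x. The aluminium arm (30 mm wide, 18 mm thick, top 102 mm above the table) runs from here along the press's -y for 320 mm to the ball's axis
- coupler: the dark steel square socket housing (56 x 56 mm, top 102 mm above the table) at the arm's free end, sitting over the ball; origin on the ball's axis, 92 mm above the table when down (the hinge axis's height). It tilts and rises with the arm
- grip_mid (a point): middle of the latch's upright black grip, to be grasped from above: a plate 14 mm thick along the press's x (grasp across this), 26 mm wide along y, 54 mm tall, from 112 to 166 mm above the table, this point at 142 mm when the arm is down, 48 mm from the ball's axis on the press's +x side. Arm and housing beside it end at 102 mm. Axes parallel to the press's when down
- latch (a joint): how far the latch is pulled along the press's +x, m: 0 home, 0.020 end stop. The spring pulls it home with 4 N at 0, 10 N at the stop, so some of the pull is lost in the give of arm and fingers. Its plate hooks 8 mm under the collar of the ball's stud: the arm cannot rise until it is pulled more than 9 mm, and it must be kept pulled until the arm has risen 15 mm
- press_arm (a joint): angle of the arm about its hinge, rad: 0 = down on the ball, grows as the free end rises (0.32 rad lifts the socket by 100 mm), stop at 0.9. Nothing but the gripper keeps it up: it falls when let go. Lifting it at the latch grip takes about 4 to 7 N. The grip leans with the arm, turning between the fingers about the press's x
- mould: bystander: plaster mould in two halves, 100 x 110 x 56 mm, lying on the board under the middle of the arm, 3 mm below the arm's rubber pad; origin at its underside
- jar: bystander: lidded glass jar, 64 mm across, 85 mm tall, on the table; origin at its underside
- brush_cup: bystander: blue ceramic cup, 72 mm across and 100 mm tall, with brushes up to 210 mm high; origin at its underside
- rasp: bystander: rasp, 200 mm long, 22 mm high, lying flat on the table; origin at its middle
- ball_stud: the fixed steel ball, 36 mm across, its top 92 mm above the table, on a stud with a 40 mm wide flat collar under it; inside the socket at the start. Origin on the table below the ball, 150 mm from the press's origin along the press's -y

How it is judged:
On the way, in this order (a step that is already met when the one before it is completed fails the run):
1. the latch is pulled out against its spring while the arm is still down on the ball (value of joint latch above 0.009 m and value of joint press_arm below 0.05 rad), for 0.1 s.
2. the arm is lifted off the ball by the fingers (value of joint press_arm above 0.22 rad and contact force between the fingers and coupler above 1 N), for 0.2 s.
At the end, for the whole second after the job is handed in: The arm is held still at 0.22 to 0.6 rad above its rest (socket 70 to 180 mm up) by the fingers on the latch grip or socket (more than 1 N), none of the loose things propping it; the mould is within 20 mm and the jar, cup and rasp within 30 mm of where they began (all of step 2 and value of joint press_arm below 0.6 rad and velocity of joint press_arm between -0.1 and 0.1 rad/s and contact force between coupler and mould below 0.1 N and contact force between coupler and jar below 0.1 N and contact force between coupler and brush_cup below 0.1 N and contact force between coupler and rasp below 0.1 N and distance of mould from where it was at the start of the episode below 0.02 m and distance of each of jar, brush_cup, rasp from where it was at the start of the episode below 0.03 m); the arm keeps its last pose, push and grip.
It fails at once if the mould is shifted (distance of mould from where it was at the start of the episode above 0.02 m).
It fails at once if the jar, brush cup or rasp is pushed away or tipped (distance of any of jar, brush_cup, rasp from where it was at the start of the episode above 0.03 m or angle between any of jar, brush_cup's own z axis and vertical above 0.5 rad).
It also fails if it takes over 35 s, if anything falls off the work surface, if the arm or the gripper's body presses on something with over 40 N, if the wrist force passes 120 N, or if a joint passes its speed limit or range.

## Working session

There is one attempt and no reset: what is moved stays moved. The work goes in short steps, Python scripts to look and compute and a tool call to move; the robot and the scene stay as the last step left them, time stands still between calls to the robot, and variables do not carry over. Pictures are saved under pics/ and viewed, about 8 in all and at most 12, crops included, and the job is handed in when it is done.

Besides the shell and the picture viewer there is one more tool, called in YAML: its name, and indented under it one key for each argument. jog_arm: Moves the arm, as the interface text tells. Shift numbers are shares of 20 cm and turn numbers shares of 180 degrees, none past 1 either way. Its arguments: {"type":"object","properties":{"plan":{"type":"array","items":{"type":"object","properties":{"x":{"type":"number","minimum":-1,"maximum":1},"y":{"type":"number","minimum":-1,"maximum":1},"z":{"type":"number","minimum":-1,"maximum":1},"wx":{"type":"number","minimum":-1,"maximum":1},"wy":{"type":"number","minimum":-1,"maximum":1},"wz":{"type":"number","minimum":-1,"maximum":1}}}},"hand":{"type":"number"},"grip_force":{"type":"number"}},"required":["plan"]}

```bash
mkdir -p pics; cat > h.py <<'E'
import numpy as np,cv2
from station import monitor,cams,bot,finder
def ray(cam,px):
    c=cams.get_calibration(cam);T=np.array(c["extrinsics"]);R=T[:3,:3];o=-R.T@T[:3,3]
    d=R.T@np.array([(px[0]-c["cx"])/c["fx"],(px[1]-c["cy"])/c["fy"],1]);return o,d/np.linalg.norm(d)
def atz(cam,px,z):
    o,d=ray(cam,px);return o+d*(z-o[2])/d[2]
def proj(cam,p):
    c=cams.get_calibration(cam);T=np.array(c["extrinsics"]);q=T[:3,:3]@np.array(p)+T[:3,3]
    return np.array([c["fx"]*q[0]/q[2]+c["cx"],c["fy"]*q[1]/q[2]+c["cy"]])
def save(cam,name):
    im=cams.read_camera(cam);cv2.imwrite("pics/"+name,im[:,:,::-1]);return im
E
python3 - <<'E'
from h import *
o=monitor.get_obs();print({k:np.round(v,3) for k,v in o.items()})
a=save("scene","s.png");b=save("top","t.png")
Z=dict(press=0,hinge_mid=.092,coupler=.092,grip_mid=.142,mould=.018,jar=0,brush_cup=0,rasp=0.011,ball_stud=0)
for cam in("scene","top"):
  for t,z in Z.items():
    r=finder.place_of(cam,t)
    for x in r[:2]: print(cam,t,np.round(x["location"]),round(x["confidence"],2),np.round(atz(cam,x["location"],z),3))
E
```

```text
{'t': np.float64(0.0), 'q': array([ 1.235,  0.478,  0.022,  1.556, -0.011,  1.109, -0.083]), 'joint_vel': array([-0.001,  0.001, -0.   ,  0.001,  0.   , -0.002, -0.003]), 'joint_torque': array([-1.0000e-03, -5.9645e+01,  1.6080e+00, -2.8120e+01,  1.2000e-02,
        9.0000e-03,  0.0000e+00]), 'eef_pos': array([ 0.152, -0.657,  0.204]), 'tool_rot': array([-0.001,  0.994,  0.114, -0.   ]), 'contact_force': array([-0.017,  0.77 ,  0.36 ]), 'torque': array([ 0.013, -0.041,  0.015]), 'gripper_width': np.float64(1.001)}
scene press [277. 210.] 0.56 [0.519 0.131 0.   ]
scene hinge_mid [304. 148.] 0.67 [0.453 0.3   0.092]
scene grip_mid [275. 213.] 0.52 [0.621 0.026 0.142]
scene mould [280. 200.] 0.84 [0.51  0.152 0.018]
scene jar [265. 301.] 0.7 [ 0.712 -0.092  0.   ]
scene brush_cup [349. 183.] 0.81 [0.585 0.366 0.   ]
scene rasp [324. 232.] 0.88 [0.672 0.157 0.011]
top press [246. 228.] 0.98 [0.515 0.155 0.   ]
top hinge_mid [189. 246.] 0.9 [0.449 0.292 0.092]
top coupler [304. 203.] 0.67 [0.578 0.002 0.092]
top coupler [299. 185.] 0.51 [0.626 0.015 0.092]
top grip_mid [297. 184.] 0.5 [0.616 0.023 0.142]
top grip_mid [186. 247.] 0.23 [0.441 0.287 0.142]
top mould [245. 232.] 0.65 [0.502 0.156 0.018]
top jar [335. 173.] 0.59 [ 0.691 -0.09   0.   ]
top brush_cup [173. 200.] 0.77 [0.584 0.372 0.   ]
top brush_cup [304. 205.] 0.24 [ 0.59  -0.006  0.   ]
top rasp [252. 175.] 0.63 [0.667 0.148 0.011]
```

View pics/s.png

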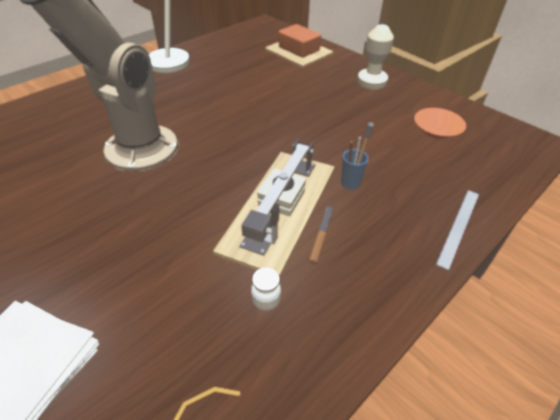

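View pics/t.png

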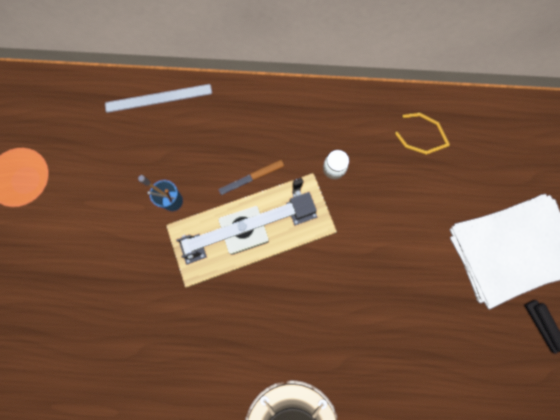

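The scene camera puts the grip at (275,213) and the top camera at (297,184), with the housing at (304,205) and the hinge at (189,246). These agree: the yaw is about 0.42 and the grip is near (0.62, 0.022). The jar at top (337,163) sits just beyond the socket end, so I'll cross above it.

jog_arm:
  plan:
    - {"x":0.3,"y":-0.25,"z":-0.3,"wz":-0.04}
    - {"x":0.6,"y":-0.5,"z":-0.4,"wz":-0.08}
    - {"x":1,"y":-0.9,"z":-0.4,"wz":-0.28}
    - {"x":1,"y":-0.9,"z":-0.4,"wz":-0.28}
    - {"x":1,"y":-0.9,"z":-0.4,"wz":-0.28}
    - {"x":1,"y":-0.9,"z":-0.4,"wz":-0.28}
    - {"x":1,"y":-0.9,"z":-0.4,"wz":-0.28}
    - {"x":1,"y":-0.9,"z":-0.4,"wz":-0.28}
    - {"x":1,"y":-0.9,"z":-0.4,"wz":-0.28}
  hand: 1

```text
invalid input at $.plan[0]: expected keys x, y, z, wx, wy, wz
```

```bash
cat >> h.py <<'E'
from scipy.spatial.transform import Rotation as Ro
def state():
    o=monitor.get_obs();q=np.array(o["tool_rot"]);return np.array(o["eef_pos"]),Ro.from_quat(q[[1,2,3,0]]),o
def goto(p,yaw,tilt=0):
    "row values to TCP p with tool y along -x/+x press yaw; tilt about press x"
    e,R,o=state()
    y=np.array([np.cos(yaw),np.sin(yaw),0]);z=np.array([0,0,-1.]);x=np.cross(y,z)
    G=Ro.from_rotvec(y*tilt)*Ro.from_matrix(np.c_[x,y,z])
    print("t",round(float(o["t"]),2),"tcp",e.round(4),"F",np.round(o["contact_force"],1),"w",round(float(o["gripper_width"]),3))
    print("xyz",(R.inv().apply(np.array(p)-e)/.2).round(3),"w",((R.inv()*G).as_rotvec()/np.pi).round(3))
E
python3 -c "
from h import *
goto([.62,.022,.24],.419)"
```

```text
t 1.0 tcp [ 0.1524 -0.6576  0.2047] F [ 0.6  0.6 -0.4] w 1.002
xyz [ 3.045 -2.782 -0.176] w [ 0.    -0.    -0.561]
```

jog_arm:
  plan:
    - {"x":0.3,"y":-0.25,"z":-0.3,"wx":0,"wy":0,"wz":-0.04}
    - {"x":0.6,"y":-0.5,"z":-0.4,"wx":0,"wy":0,"wz":-0.08}
    - {"x":1,"y":-0.9,"z":-0.4,"wx":0,"wy":0,"wz":-0.28}
    - {"x":1,"y":-0.9,"z":-0.4,"wx":0,"wy":0,"wz":-0.28}
    - {"x":1,"y":-0.9,"z":-0.4,"wx":0,"wy":0,"wz":-0.28}
    - {"x":1,"y":-0.9,"z":-0.4,"wx":0,"wy":0,"wz":-0.28}
    - {"x":1,"y":-0.9,"z":-0.4,"wx":0,"wy":0,"wz":-0.28}
    - {"x":1,"y":-0.9,"z":-0.4,"wx":0,"wy":0,"wz":-0.28}
    - {"x":1,"y":-0.9,"z":-0.4,"wx":0,"wy":0,"wz":-0.28}
  hand: 1
  grip_force: 60

```text
t: 1.75
eef_pos: [0.3084, -0.4356, 0.2857]
tool_rot: [0.001, 0.849, 0.528, 0.0]
contact_force: [-0.1, -0.7, 0.0]
gripper_width: 1.005
```

```bash
python3 -c "
from h import *
goto([.62,.022,.25],.419)"
```

```text
t 1.75 tcp [ 0.3084 -0.4356  0.2857] F [-0.1 -0.7  0. ] w 1.005
xyz [2.741 0.383 0.177] w [ 0.     0.    -0.279]
```

jog_arm:
  plan:
    - {"x":1,"y":0.14,"z":0,"wx":0,"wy":0,"wz":0}
    - {"x":1,"y":0.14,"z":0,"wx":0,"wy":0,"wz":0}
    - {"x":1,"y":0.14,"z":0,"wx":0,"wy":0,"wz":0}
    - {"x":1,"y":0.14,"z":0,"wx":0,"wy":0,"wz":0}
    - {"x":1,"y":0.14,"z":0,"wx":0,"wy":0,"wz":0}

```text
t: 2.17
eef_pos: [0.4226, -0.268, 0.2855]
tool_rot: [0.001, 0.85, 0.526, 0.0]
contact_force: [0.6, 0.6, -0.4]
gripper_width: 1.001
```

jog_arm:
  plan:
    - {"x":1,"y":0.14,"z":0,"wx":0,"wy":0,"wz":-0.28}
    - {"x":1,"y":0.14,"z":0,"wx":0,"wy":0,"wz":-0.28}
    - {"x":1,"y":0.14,"z":0,"wx":0,"wy":0,"wz":-0.28}
    - {"x":1,"y":0.14,"z":0,"wx":0,"wy":0,"wz":-0.28}
    - {"x":1,"y":0.14,"z":0,"wx":0,"wy":0,"wz":-0.28}
    - {"x":1,"y":0.14,"z":0,"wx":0,"wy":0,"wz":-0.28}
    - {"x":1,"y":0.14,"z":0,"wx":0,"wy":0,"wz":-0.28}
    - {"x":1,"y":0.14,"z":0,"wx":0,"wy":0,"wz":-0.28}
    - {"x":1,"y":0.14,"z":0,"wx":0,"wy":0,"wz":-0.28}

```text
t: 2.92
eef_pos: [0.5366, -0.1032, 0.2849]
tool_rot: [0.001, 0.548, 0.836, -0.001]
contact_force: [1.0, -0.6, 0.5]
gripper_width: 0.999
```

```bash
python3 -c "
from h import *
goto([.62,.022,.25],.419)"
```

```text
t 2.92 tcp [ 0.5366 -0.1032  0.2849] F [ 1.  -0.6  0.5] w 0.999
xyz [0.408 0.632 0.174] w [-0.     0.001 -0.003]
```

jog_arm:
  plan:
    - {"x":0.2,"y":0.3,"z":0.0,"wx":0,"wy":0,"wz":0}
    - {"x":0.41,"y":0.63,"z":0.1,"wx":0,"wy":0,"wz":0}
    - {"x":0.41,"y":0.63,"z":0.1,"wx":0,"wy":0,"wz":0}
    - {"x":0.41,"y":0.63,"z":0.1,"wx":0,"wy":0,"wz":0}
    - {"x":0.41,"y":0.63,"z":0.1,"wx":0,"wy":0,"wz":0}
    - {"x":0.41,"y":0.63,"z":0.1,"wx":0,"wy":0,"wz":0}

```text
t: 3.42
eef_pos: [0.6196, 0.0228, 0.2639]
tool_rot: [-0.0, 0.549, 0.836, -0.001]
contact_force: [0.4, -1.8, 0.3]
gripper_width: 1.002
```

```bash
python3 -c "
from h import *
goto([.62,.022,.123],.419)
im=save('wrist','w.png')
for t,z in dict(grip_mid=.142,coupler=.092,hinge_mid=.092,mould=.018,press=0).items():
  for x in finder.place_of('wrist',t)[:2]: print(t,np.round(x['location']),round(x['confidence'],2),np.round(atz('wrist',x['location'],z),4))
for x in finder.find_in('wrist','grip_mid')[:2]: print(x)
"
```

```text
t 3.42 tcp [0.6196 0.0228 0.2639] F [ 0.4 -1.8  0.3] w 1.002
xyz [-0.004  0.001  0.704] w [-0.     0.    -0.003]
grip_mid [279. 194.] 0.72 [0.6199 0.018  0.142 ]
coupler [232. 178.] 0.84 [0.5766 0.0012 0.092 ]
press [238.  28.] 0.74 [0.5195 0.1393 0.    ]
press [280. 196.] 0.74 [ 0.6367 -0.0187  0.    ]
{'bbox': [270.6, 172.3, 20.7, 46.3], 'confidence': 0.88}
```

View pics/w.png

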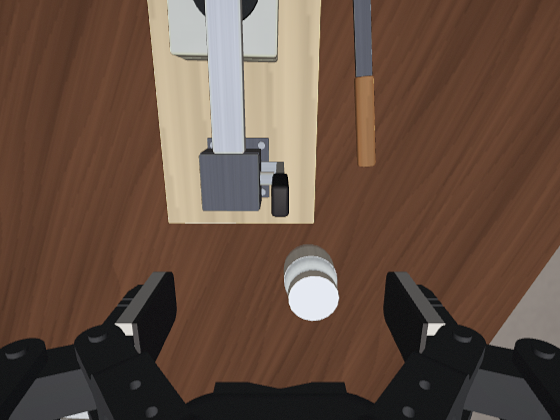

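```bash
python3 -c "
from h import *
A=[atz('wrist',p,.018) for p in [(168,223),(148,0),(314,223),(321,0)]]
for a,b in((0,1),(2,3)):
  d=A[b]-A[a];print('yaw',np.arctan2(-d[0],d[1]))
print('endmid',(A[0]+A[2])/2)
d=A[2]-A[0];print('yaw x',np.arctan2(d[1],d[0]),np.linalg.norm(d))
for yaw in(.419,):
  for c in([.62,.018],[.62,.022]):
    ex=np.array([np.cos(yaw),np.sin(yaw)]);ey=np.array([-ex[1],ex[0]])
    for z in(.166,.112):
      print(c,z,[proj('wrist',[*(np.array(c)+sx*.007*ex+sy*.013*ey),z]).round().tolist() for sx in(-1,1) for sy in(-1,1)])
im=cv2.imread('pics/w.png')[110:250,170:330];cv2.imwrite('pics/wc.png',cv2.resize(im,None,fx=4,fy=4,interpolation=2))
"
```

```text
yaw 0.39995927222281036
yaw 0.40653868379833913
endmid [ 0.6048833  -0.06440728  0.018     ]
yaw x 0.40715829805690323 0.18023712760481392
[0.62, 0.018] 0.166 [[270.0, 218.0], [269.0, 186.0], [288.0, 218.0], [287.0, 186.0]]
[0.62, 0.018] 0.112 [[271.0, 199.0], [271.0, 172.0], [286.0, 199.0], [286.0, 172.0]]
[0.62, 0.022] 0.166 [[272.0, 213.0], [271.0, 181.0], [290.0, 213.0], [289.0, 181.0]]
[0.62, 0.022] 0.112 [[273.0, 196.0], [272.0, 168.0], [288.0, 195.0], [288.0, 168.0]]
```

View pics/wc.png

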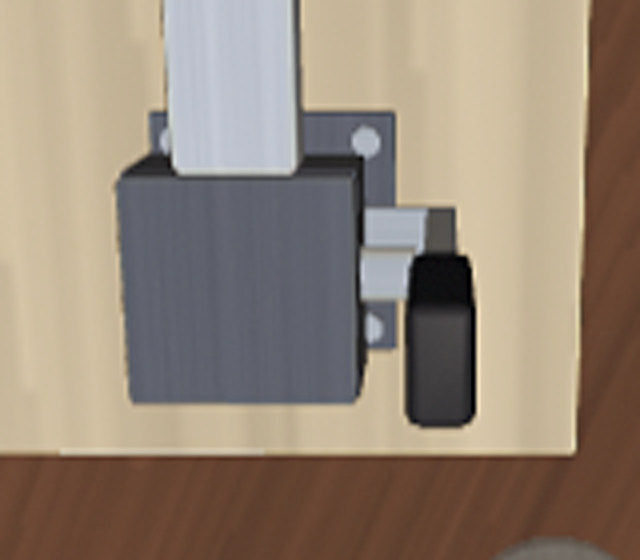

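```bash
python3 -c "
from h import *
goto([.621,.019,.123],.405)"
```

```text
t 3.77 tcp [0.6193 0.0209 0.2652] F [-0.3  0.6  0.2] w 1.0
xyz [-0.01   0.004  0.711] w [0.    0.001 0.001]
```

jog_arm:
  plan:
    - {"x":-0.01,"y":0,"z":0.2,"wx":0,"wy":0,"wz":0}
    - {"x":-0.01,"y":0,"z":0.4,"wx":0,"wy":0,"wz":0}
    - {"x":-0.01,"y":0.004,"z":0.55,"wx":0,"wy":0,"wz":0}
    - {"x":-0.01,"y":0.004,"z":0.65,"wx":0,"wy":0,"wz":0}
    - {"x":-0.01,"y":0.004,"z":0.71,"wx":0,"wy":0,"wz":0}
    - {"x":-0.01,"y":0.004,"z":0.71,"wx":0,"wy":0,"wz":0}
    - {"x":-0.01,"y":0.004,"z":0.71,"wx":0,"wy":0,"wz":0}

```text
t: 4.35
eef_pos: [0.6213, 0.0189, 0.1237]
tool_rot: [0.001, 0.549, 0.836, -0.001]
contact_force: [0.1, -0.3, -0.4]
gripper_width: 0.999
```

```bash
python3 -c "
from h import *
goto([.621,.019,.123],.405)
save('wrist','w2.png')"
```

```text
t 4.35 tcp [0.6213 0.0189 0.1237] F [ 0.1 -0.3 -0.4] w 0.999
xyz [ 0.001 -0.001  0.004] w [0.    0.001 0.001]
```

View pics/w2.png

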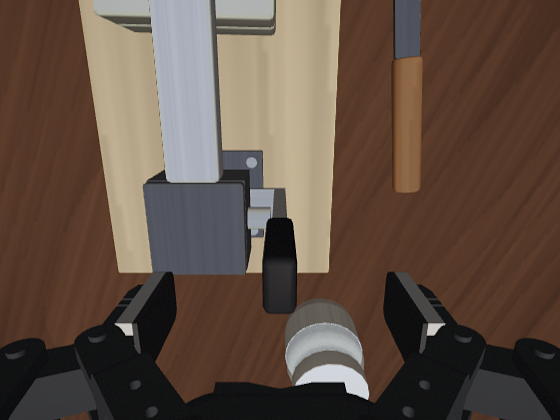

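The grip's top face spans about (264–297, 285–312), centred at column 280 between the jaws. I'll check where the grasp point projects along the tool's x.

```bash
python3 -c "
from h import *
e,R,o=state()
for dz in(0,-.019,-.032): print(dz,[proj('wrist',e+R.apply([sx,sy,dz])).round().tolist() for sy in(-.042,0,.042) for sx in(-.011,.011)])
g=np.array([.621,.019]);ex=np.array([np.cos(.405),np.sin(.405)]);ey=np.array([-ex[1],ex[0]])
print([proj('wrist',[*(g+s*.013*ey),z]).round().tolist() for z in(.166,.112) for s in(-1,1)])
"
```

```text
0 [[199.0, 269.0], [196.0, 230.0], [279.0, 269.0], [279.0, 230.0], [360.0, 269.0], [362.0, 230.0]]
-0.019 [[190.0, 288.0], [187.0, 245.0], [279.0, 288.0], [279.0, 244.0], [368.0, 288.0], [372.0, 244.0]]
-0.032 [[183.0, 303.0], [179.0, 257.0], [279.0, 303.0], [279.0, 257.0], [375.0, 303.0], [379.0, 256.0]]
[[277.0, 319.0], [277.0, 261.0], [277.0, 262.0], [277.0, 218.0]]
```

jog_arm:
  plan:
    - {"x":0.01,"y":0.003,"z":0.005,"wx":0,"wy":0,"wz":0}
    - {"x":0.01,"y":0.003,"z":0.005,"wx":0,"wy":0,"wz":0}
    - {"x":0.01,"y":0.003,"z":0.005,"wx":0,"wy":0,"wz":0}
    - {"x":0.01,"y":0.003,"z":0.005,"wx":0,"wy":0,"wz":0}
    - {"x":0.01,"y":0.003,"z":0.005,"wx":0,"wy":0,"wz":0}
    - {"x":0.01,"y":0.003,"z":0.005,"wx":0,"wy":0,"wz":0}
    - {"x":0.01,"y":0.003,"z":0.005,"wx":0,"wy":0,"wz":0}
    - {"x":0.01,"y":0.003,"z":0.005,"wx":0,"wy":0,"wz":0}
    - {"x":0.01,"y":0.003,"z":0.005,"wx":0,"wy":0,"wz":0}
    - {"x":0.01,"y":0.003,"z":0.005,"wx":0,"wy":0,"wz":0}
    - {"x":0.01,"y":0.003,"z":0.005,"wx":0,"wy":0,"wz":0}
    - {"x":0.01,"y":0.003,"z":0.005,"wx":0,"wy":0,"wz":0}
  hand: -1
  grip_force: 80

```text
t: 5.4
eef_pos: [0.6211, 0.0208, 0.1241]
tool_rot: [0.002, 0.549, 0.836, -0.001]
contact_force: [-3.8, -1.0, 4.7]
gripper_width: 0.139
```

```bash
python3 -c "
from h import *
goto([.621,.019,.123],.405)"
```

```text
t 5.4 tcp [0.6211 0.0208 0.1241] F [-3.8 -1.   4.7] w 0.139
xyz [-0.008 -0.004  0.006] w [0.    0.001 0.001]
```

jog_arm:
  plan:
    - {"x":0,"y":0.02,"z":0,"wx":0,"wy":0,"wz":0}
    - {"x":0,"y":0.04,"z":0,"wx":0,"wy":0,"wz":0}
    - {"x":0,"y":0.06,"z":0,"wx":0,"wy":0,"wz":0}
    - {"x":0,"y":0.08,"z":0,"wx":0,"wy":0,"wz":0}
    - {"x":0,"y":0.1,"z":0,"wx":0,"wy":0,"wz":0}
    - {"x":0,"y":0.11,"z":0,"wx":0,"wy":0,"wz":0}
    - {"x":0,"y":0.11,"z":0,"wx":0,"wy":0,"wz":0}
    - {"x":0,"y":0.11,"z":0,"wx":0,"wy":0,"wz":0}
    - {"x":0,"y":0.11,"z":0,"wx":0,"wy":0,"wz":0}

```text
t: 6.15
eef_pos: [0.6386, 0.0283, 0.124]
tool_rot: [-0.0, 0.55, 0.835, -0.003]
contact_force: [-9.5, -3.9, 9.0]
gripper_width: 0.143
```

```bash
python3 -c "
from h import *
goto([.621,.019,.123],.405)
save('wrist','w3.png')"
```

```text
t 6.15 tcp [0.6386 0.0283 0.124 ] F [-9.5 -3.9  9. ] w 0.143
xyz [-0.008 -0.099  0.006] w [-0.002  0.001  0.001]
```

View pics/w3.png

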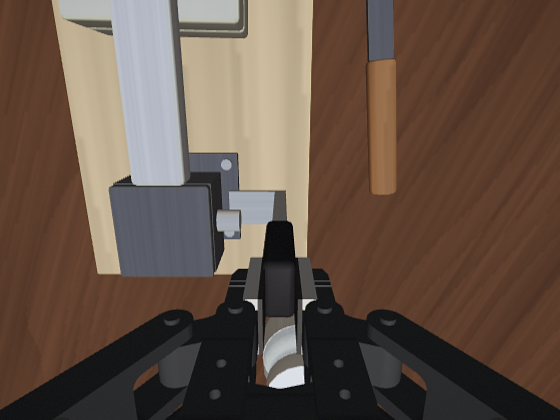

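TCP moved 19 mm at about 10 N, which matches the spring at its stop. The picture shows the plate drawn out at (258,205). Next I'll pull slightly more and lift along the arc.

jog_arm:
  plan:
    - {"x":0,"y":0.025,"z":0,"wx":0,"wy":0,"wz":0}
    - {"x":0,"y":0.025,"z":0,"wx":0,"wy":0,"wz":0}
    - {"x":0,"y":0.025,"z":0,"wx":0,"wy":0,"wz":0}
    - {"x":0.004,"y":0.025,"z":-0.04,"wx":0,"wy":-0.008,"wz":0}
    - {"x":0.01,"y":0.025,"z":-0.08,"wx":0,"wy":-0.016,"wz":0}
    - {"x":0.017,"y":0.025,"z":-0.12,"wx":0,"wy":-0.024,"wz":0}
    - {"x":0.024,"y":0.025,"z":-0.16,"wx":0,"wy":-0.032,"wz":0}
    - {"x":0.032,"y":0.025,"z":-0.2,"wx":0,"wy":-0.04,"wz":0}
    - {"x":0.041,"y":0.025,"z":-0.237,"wx":0,"wy":-0.048,"wz":0}
    - {"x":0.041,"y":0.025,"z":-0.237,"wx":0,"wy":-0.048,"wz":0}

```text
t: 7.03
eef_pos: [0.6357, 0.0355, 0.1702]
tool_rot: [0.061, 0.548, 0.833, -0.05]
contact_force: [-8.4, -5.4, -4.5]
gripper_width: 0.14
```

```bash
cat >> h.py <<'E'
def arc(th,dy=0.020):
    "row to arm angle th with latch at stop"
    yaw=.405;ex=np.array([np.cos(yaw),np.sin(yaw),0]);ey=np.array([-ex[1],ex[0],0])
    y,z=-.318,.032
    hinge=np.array([.6211,.0208,.092])-ey*y
    p=hinge+ex*dy+ey*(y*np.cos(th)+z*np.sin(th))+np.array([0,0,-y*np.sin(th)+z*np.cos(th)])
    goto(p,yaw,-th)
E
python3 -c "
from h import *
e,R,o=state();print(R.as_matrix().round(3))
arc(.15);arc(.34)
im=save('scene','s2.png')[110:290,180:400];cv2.imwrite('pics/s2c.png',cv2.resize(im[:,:,::-1],None,fx=3,fy=3,interpolation=2))"
```

```text
[[-0.392  0.919  0.047]
 [ 0.906  0.395 -0.15 ]
 [-0.157 -0.016 -0.987]]
t 7.03 tcp [0.6357 0.0355 0.1702] F [-8.4 -5.4 -4.5] w 0.14
xyz [ 0.002  0.004 -0.005] w [-0.005  0.002  0.001]
t 7.03 tcp [0.6357 0.0355 0.1702] F [-8.4 -5.4 -4.5] w 0.14
xyz [ 0.059 -0.001 -0.303] w [-0.005 -0.058  0.002]
```

View pics/s2c.png

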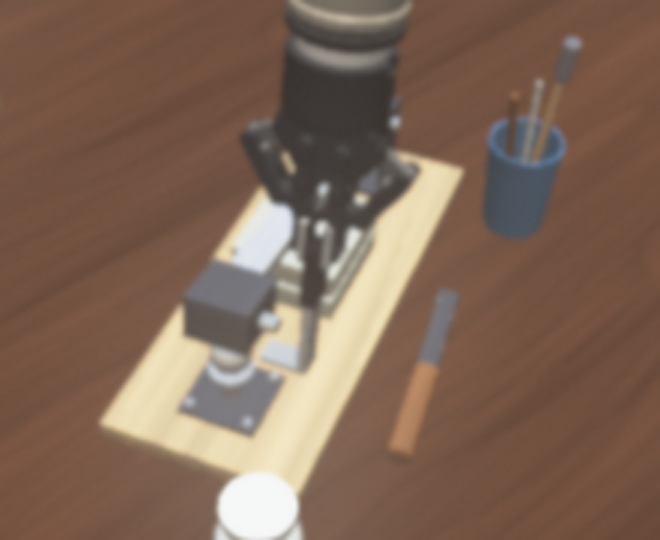

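The socket at (230,300) is clear of the ball and collar at (230,365), with the latch out and the arm following the gripper. I'll keep lifting.

jog_arm:
  plan:
    - {"x":0.006,"y":0.01,"z":-0.04,"wx":0,"wy":-0.008,"wz":0}
    - {"x":0.012,"y":0.01,"z":-0.08,"wx":0,"wy":-0.016,"wz":0}
    - {"x":0.02,"y":0.01,"z":-0.12,"wx":0,"wy":-0.024,"wz":0}
    - {"x":0.028,"y":0.01,"z":-0.16,"wx":0,"wy":-0.032,"wz":0}
    - {"x":0.036,"y":0.01,"z":-0.2,"wx":0,"wy":-0.04,"wz":0}
    - {"x":0.044,"y":0.01,"z":-0.24,"wx":0,"wy":-0.047,"wz":0}
    - {"x":0.055,"y":0.01,"z":-0.28,"wx":0,"wy":-0.054,"wz":0}
    - {"x":0.059,"y":0.01,"z":-0.3,"wx":0,"wy":-0.058,"wz":0}
    - {"x":0.059,"y":0.01,"z":-0.3,"wx":0,"wy":-0.058,"wz":0}
    - {"x":0.059,"y":0.01,"z":-0.3,"wx":0,"wy":-0.058,"wz":0}
    - {"x":0.059,"y":0.01,"z":-0.3,"wx":0,"wy":-0.058,"wz":0}
    - {"x":0.059,"y":0.01,"z":-0.3,"wx":0,"wy":-0.058,"wz":0}

```text
t: 8.08
eef_pos: [0.627, 0.0523, 0.2248]
tool_rot: [0.134, 0.542, 0.823, -0.103]
contact_force: [-8.6, -6.4, -3.7]
gripper_width: 0.14
```

```bash
python3 -c "
from h import *
arc(.34)
im=save('scene','s3.png')[110:310,180:400];cv2.imwrite('pics/s3c.png',cv2.resize(im[:,:,::-1],None,fx=3,fy=3,interpolation=2))
for t in('jar','brush_cup','rasp','mould'):
  for x in finder.place_of('scene',t)[:1]: print(t,np.round(x['location']),round(x['confidence'],2))
e1,_,o=state();print(o['t'],e1.round(4),np.round(o['joint_vel'],3))"
```

```text
t 8.08 tcp [0.627  0.0523 0.2248] F [-8.6 -6.4 -3.7] w 0.14
xyz [ 0.005  0.011 -0.02 ] w [-0.008 -0.     0.001]
jar [265. 297.] 0.71
brush_cup [322. 234.] 0.23
rasp [321. 232.] 0.72
mould [283. 202.] 0.8
8.3333 [0.627  0.0523 0.2248] [-0.     0.001  0.     0.001 -0.001 -0.002 -0.   ]
```

View pics/s3c.png

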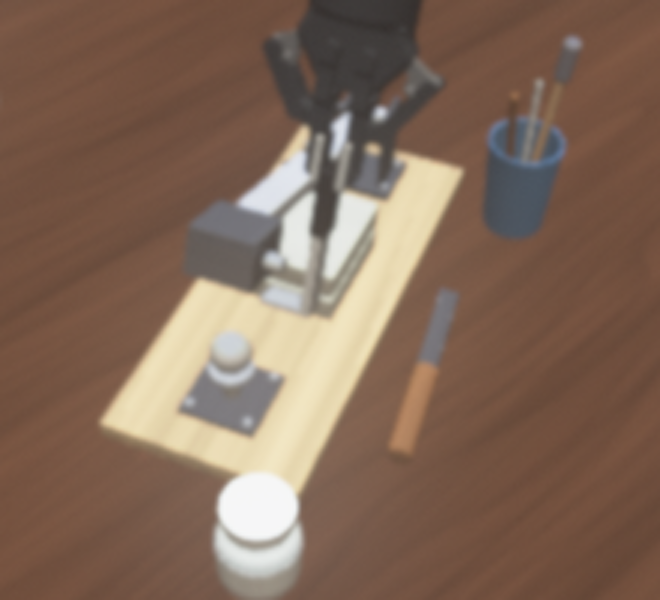

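The ball stands free at (230,350) and the socket is held high at (235,245). The jar, cup, rasp and mould haven't moved. TCP has risen 101 mm and the arm is still, so I'll hand in.

```bash
python3 -c "
from h import *
print(bot.hand_in())"
```

```text
the job is handed in; nothing more can be done
None
```

I gripped the latch grip from above and pulled it about 19–20 mm, up to its stop (about 10 N at the wrist). I then lifted the arm along its hinge arc, tilting the gripper with it, and handed in with the arm held up.

**Last checks before handing in (t ≈ 8.3 s):**
- **Lift:** the gripper tip had risen 101 mm, which puts the arm at about 0.33 rad.
- **Hold:** the fingers were still on the grip, with opening steady at 0.14. That reads about 12 mm for the 14 mm plate, but it never changed.
- **Stillness:** joint speeds were near zero.
- **Picture:** it showed the bare ball with the socket held clear above it. The mould, jar, brush cup and rasp stood where they began.

**One disagreement:** in that last picture the network placed the brush cup on the rasp, at a low confidence of 0.23. I discounted this because the cup was plainly visible in its original place. I had no direct reading of the latch or hinge joints. The pull and the angle come from the gripper's position and the pictures.

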